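Sort the solid shade-net weight from the hollow one

TASK

Of the two silver tube weights that look alike, one is solid and one is an empty hollow shell: lift them to feel which is which. Stand the solid (heavy) one upright in the green crate and the hollow (light) one upright in the orange crate, and let go of both.

Things in the scene. Friction and masses are not known exactly. Their poses are not given: they have to be found in the camera images.
- weight_1_center (a point): Silver tube weight, black end caps, yellow band near the top; 50 mm diameter, 80 mm high, standing. Point: its centre, 40 mm above its underside; z: its axis, up. Its twin looks the same. By chance one of the two is solid (0.5-0.7 kg, 4.9-6.9 N), the other hollow (0.11-0.13 kg, 1-1.3 N); the names do not tell. Grip round the tube at mid-height or up to 10 mm above; a core inside has up to 3 mm play.
- weight_2_center (a point): Silver tube weight, black end caps, yellow band near the top; 50 mm diameter, 80 mm high, standing. Point: its centre, 40 mm above its underside; z: its axis, up. The twin of weight 1, at least 170 mm away to its left or right; solid if that one is hollow, hollow if that one is solid (same weights as given there). Gripped in the same way.
- green_crate: Square open green plastic crate for the solid, heavy weight, fixed; 140 x 140 mm outside, 132 x 132 inside, walls 25 mm high, floor 4 mm thick. Origin: centre of its underside, on the bench; x, y along its sides, z up. A weight standing in it has its centre 44 mm above the bench. It is left or right of the other crate by chance.
- orange_crate: Square open orange plastic crate for the hollow, light weight, fixed; 140 x 140 mm outside, 132 x 132 inside, walls 25 mm high, floor 4 mm thick. Origin: centre of its underside, on the bench; x, y along its sides, z up. A weight standing in it has its centre 44 mm above the bench. It is left or right of the other crate by chance.

How it is judged:
By the outcome, as a careful person would: the job done as asked, in the order asked, and still so for the second after the job is handed in, with the robot touching nothing.
It also fails if it takes over 48 s, if anything falls off the work surface, if the arm or the gripper's body presses on something with over 40 N, if the wrist force passes 120 N, or if a joint passes its speed limit or range.

ROBOT

A 7-joint arm with a two-finger parallel gripper is mounted at the origin on the work surface; the furniture and walls round the work are solid. World frame = base frame: x ahead of the robot, y to its left, z up, the work surface at z = 0. Lengths are in m, angles in rad, forces in N, time in s.
With the tool pointing down it reaches from about 0.4 to 0.875 m from the base axis. Payload 19.3 kg.
Tool frame: the origin (TCP) lies at the very end of the fingers, on their centre line; the grasp point (between the pads) lies 19 mm behind it; z points along the fingers, y is the direction in which the jaws open and shut (so a half turn about z gives the same grasp; the last joint's range is limited). The gripper opens to 85 mm and grips with 20 to 120 N. Pads are 22 mm wide; open, the fingers measure 114 mm over their backs; the gripper's body (76 mm by 85 mm) begins 54 mm behind the grasp point. The pads swing forward as they close: fully open they stand 13 mm farther back than shut.
Start: joints at [1.251, 0.521, -0.036, 1.599, 0.021, 1.021, -0.113], TCP at [0.154, -0.606, 0.231] pointing down, gripper open.
Joint ranges: [-2.91, 2.91], [-0.3, 2.13], [-1.5, 1.42], [0.17, 2.43], [-1.26, 4.41], [0.16, 1.93], [-2.52, 2.52]. Speed limits (rad/s): [1.89, 1.89, 2.39, 2.39, 3.01, 3.01, 3.01].

INTERFACE

Orientations are given as [roll, pitch, yaw] about the fixed x, y, z axes, in that order (R = Rz(yaw) Ry(pitch) Rx(roll)).
In Python, from workcell import bot gives the robot as it stands. The module is installed in compiled form; this text tells all that it offers.
- The arm moves only by the shell command python3 -m inch 'ROWS' [FORCE]. ROWS is JSON, a list of rows, each an object of numbers: "dx", "dy", "dz": the shift along the tool's x, y, z in mm; "rx", "ry", "rz": the turn, a rotation vector about the tool's x, y, z in rad; "hand": the closure, from -1 (fully open) to 1 (shut), so that 0 is half open. In form: [{"dx": .., "dy": .., "dz": .., "rx": .., "ry": .., "rz": .., "hand": ..}, ...]. A call has 1 to 10 rows; each row shifts and turns the commanded pose from where the row before left it, along the tool's axes as they then stand; what a row does not reach is not made up. A row lasts 1/10 s, in which the tool goes at most 50 mm and 8.59 degrees, less where a joint would pass 70% of its speed; a pose out of reach is approached as far as the arm can. A call with a gripper value outside its range is refused whole. The fingers move at their own pace and stop on an object; FORCE is the grip in N (left out, the last holds). Time passes only in rows, so rows that do not move let the fingers close. It gives the time, the measured TCP pose, the force and the opening at its end, in the units of the state.
- bot.observe(): the state, without advancing time (a new reading comes with each control period).
- bot.grab_frame(name): name is "scene" or "top" or "wrist"; returns (picture, depth): 400x640x3 uint8, red, green, blue; 400x640 float32, m along the optical axis (not along the pixel's ray), 0 where there is no reading.
- bot.get_calibration(name): a dict with "vertical_fov" (degrees; the focal length in pixels is half the picture's height over the tangent of half this angle, whatever the lens; pixels are square), "cx", "cy" (the principal point, pixels), "origin" and "orientation" of the camera in the world. Camera axes: x right, y down, z forward; pixel columns grow to the right and rows downward; lengths in m; the calibration is good to about 2 mm. The wrist camera is an equidistant fisheye: a pixel r from the principal point sees the ray r / f radians off the axis. A picture is of the moment at which its call begins: read the wrist's pose just before it. get_calibration takes no time and is no camera call; for the wrist camera it gives the pose at the moment of the call.
- bot.job_done(): hands the job in, once; it reports no verdict.
Trained networks look in the newest picture that a camera, given by its name, has taken for a name from the list of things; names that differ only in an ending like _2 or _b are one class to them, and where a whole thing is asked for, a point or a joint stands for the part that bears it (a point fixed in the world has none). Each returns a list of dicts, best first, with "score" (0 to 1); they miss things now and then, are a little off and sometimes report something else, mostly with a low value. They report only what shows in the picture. A call takes as long as a camera call.
- bot.trace(camera, target): "region" (400x640 bool, what is visible of it) and "box" ([left, top, right, bottom] in pixels, round what is visible of it).
- bot.tip_of(camera, target): "centre" ([row, column] in pixels: a listed point, or the origin of a listed thing).
The state is a dict: "clock": time; "qpos": joint angles; "qd": joint speeds; "joint_efforts": joint torques, N m; "position": TCP position; "tool_rot": TCP orientation; "force": force on the tool from outside, world axes, zero at the start; "moment": the same for the moment, N m; "grip_width": finger opening in m.
Only numpy, scipy, OpenCV 4.12 (cv2) and the standard library are available. Lean on these libraries where they do the work, as an engineer would, in place of code of your own. Each camera call takes 0.05 s, during which the arm holds its last target.

## Working session

There is one attempt and no reset: what is moved stays moved. The work goes in short steps, Python scripts to look and compute and a shell command to move; the robot and the scene stay as the last step left them, time stands still between calls to the robot, and variables do not carry over. Pictures are saved under pics/ and viewed, and the job is handed in when it is done.

```bash
mkdir -p pics; cat > h.py <<'E'
import numpy as np, cv2
from scipy.spatial.transform import Rotation as R
from workcell import bot
def Rm(o):
    o=np.array(o,float)
    return o if o.shape==(3,3) else (R.from_euler('xyz',o).as_matrix() if o.size==3 else R.from_quat(o).as_matrix())
def px2w(cal,r,c,d):
    f=200/np.tan(np.radians(cal['vertical_fov'])/2)
    p=np.array([(c-cal['cx'])/f*d,(r-cal['cy'])/f*d,d])
    return np.array(cal['origin'])+Rm(cal['orientation'])@p
def ray_z(cal,r,c,z):
    o=np.array(cal['origin']); v=px2w(cal,r,c,1.)-o
    return o+v*(z-o[2])/v[2]
E
python3 - <<'E'
from h import *
s=bot.observe(); print(s)
for n in ['top','scene']:
    im,d=bot.grab_frame(n); cv2.imwrite(f'pics/{n}0.png',im[:,:,::-1]); cal=bot.get_calibration(n); print(cal)
    for t in ['weight_1_center','green_crate','orange_crate']:
        for k in bot.tip_of(n,t)[:3]:
            r,c=k['centre']; z=0.04 if 'w' in t[:1] else 0.004
            print(n,t,k['score'],r,c,ray_z(cal,r,c,z),px2w(cal,r,c,d[int(r),int(c)]))
E
```

```text
{'clock': 0.0, 'qpos': array([ 1.25085067,  0.52202173, -0.03636143,  1.59997154,  0.0212091 ,
        1.02110018, -0.11280328]), 'qd': array([-0.00157506, -0.00067024,  0.00115586,  0.00095607,  0.00071959,
        0.00165588, -0.00025449]), 'joint_efforts': array([ 5.37057786e-04, -9.27124786e+01,  1.98075145e+00, -3.69936919e+01,
        1.79134542e-02,  8.20309360e-03, -1.07976948e-04]), 'position': array([ 0.15437615, -0.60530201,  0.2307336 ]), 'tool_rot': array([-3.14047931e+00,  6.96553215e-05,  2.49766050e-01]), 'force': array([ 0.31202399, -0.10118836,  0.3198032 ]), 'moment': array([-0.00394018,  0.04096327, -0.00467927]), 'grip_width': 0.08549486615522754}
{'vertical_fov': 42.56047634008768, 'cx': 315.4859349913951, 'cy': 192.41069952614504, 'origin': array([ 0.34495332, -0.05352023,  1.12458219]), 'orientation': array([-2.93086387e+00, -4.11158788e-05, -1.59961476e+00])}
top weight_1_center 0.86 243.8 405.9 [ 0.46026114 -0.24816476  0.04      ] [ 0.45596418 -0.2409113   0.08041712]
top green_crate 0.72 165.5 235.5 [0.65183317 0.11818342 0.004     ] [0.65115698 0.11780508 0.00646915]
top orange_crate 0.71 165.0 374.9 [ 0.64393723 -0.19636263  0.004     ] [ 6.45076370e-01 -1.96906869e-01 -2.69463134e-04]
{'vertical_fov': 51.62746556282349, 'cx': 325.33180671634267, 'cy': 199.52229609392657, 'origin': array([0.23905235, 0.40365138, 0.72566025]), 'orientation': array([-2.44528191,  0.00549386, -2.48281341])}
scene weight_1_center 0.7 173.7 424.2 [ 0.46122464 -0.24486058  0.04      ] [ 0.45268096 -0.21992192  0.0663672 ]
scene green_crate 0.91 241.8 250.7 [0.66500105 0.11574192 0.004     ] [0.66485073 0.11584352 0.00425468]
scene orange_crate 0.73 160.4 344.7 [ 0.65064029 -0.19967138  0.004     ] [ 0.65014137 -0.19894004  0.00487479]
scene orange_crate 0.5 272.0 316.7 [0.51034203 0.08767604 0.004     ] [0.48186506 0.12084361 0.07975187]
```

View pics/top0.png

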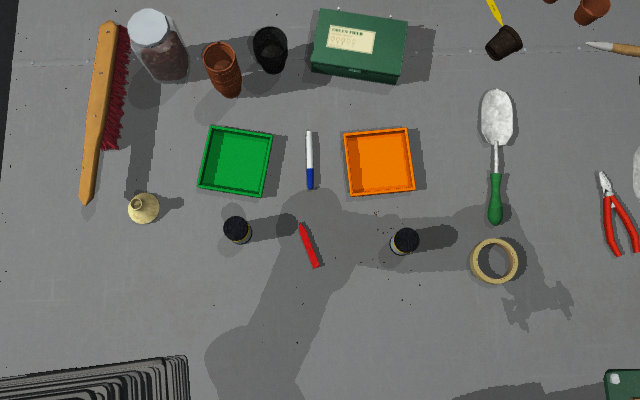

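View pics/scene0.png

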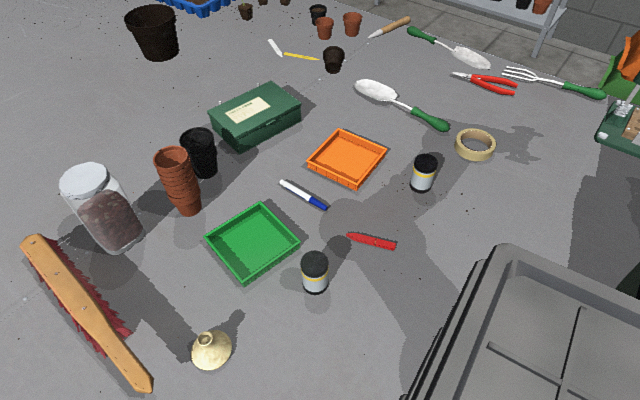

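The top view shows the weights at (col 405, row 242) and (237, 229), the green crate at (235, 161) and the orange crate at (379, 161). The scene view agrees. Next I'll refine these positions with depth.

```bash
python3 - <<'E'
from h import *
for n in ['top','scene']:
    im,d=bot.grab_frame(n); cal=bot.get_calibration(n)
    v,u=np.mgrid[:400,:640]
    f=200/np.tan(np.radians(cal['vertical_fov'])/2)
    P=np.stack([(u-cal['cx'])/f*d,(v-cal['cy'])/f*d,d],-1)@Rm(cal['orientation']).T+np.array(cal['origin'])
    for nm,(x,y) in dict(R=(.46,-.245),L=(.485,.115)).items():
        m=(np.hypot(P[...,0]-x,P[...,1]-y)<.05)&(P[...,2]>.074)&(P[...,2]<.09)&(d>0)
        q=P[m]; (cx,cy),r=cv2.minEnclosingCircle(q[:,:2].astype(np.float32)); print(n,nm,m.sum(),q.mean(0),q[:,2].max(),(cx,cy),r)
    hsv=cv2.cvtColor(im,cv2.COLOR_RGB2HSV)
    for nm,(lo,hi,x,y) in dict(green=(50,75,.66,.117),orange=(5,20,.65,-.197)).items():
        m=(hsv[...,0]>=lo)&(hsv[...,0]<=hi)&(hsv[...,1]>150)&(abs(P[...,0]-x)<.12)&(abs(P[...,1]-y)<.12)&(P[...,2]>.018)&(P[...,2]<.032)
        q=P[m]; print(n,nm,m.sum(),cv2.minAreaRect(q[:,:2].astype(np.float32)))
E
```

```text
top R 469 [ 0.46478009 -0.24296889  0.07904699] 0.08481291054803197 (0.4647071361541748, -0.2437787503004074) 0.025661617517471313
top L 473 [0.49906549 0.1070981  0.07894063] 0.08442043799231702 (0.4992884397506714, 0.10733519494533539) 0.025516154244542122
top green 788 ((0.6587876677513123, 0.11661873757839203), (0.1462646722793579, 0.14621992409229279), 78.81816101074219)
top orange 798 ((0.6479195356369019, -0.20326510071754456), (0.14598198235034943, 0.1461656242609024), 4.182562351226807)
scene R 327 [ 0.46277874 -0.24058105  0.07958627] 0.08281889177964441 (0.46416550874710083, -0.24245722591876984) 0.025866955518722534
scene L 554 [0.49750618 0.10884572 0.0796711 ] 0.08337110879885745 (0.49846863746643066, 0.10759597271680832) 0.025525839999318123
scene green 599 ((0.6578049659729004, 0.11739082634449005), (0.14456167817115784, 0.14604629576206207), 78.84342956542969)
scene orange 616 ((0.646619975566864, -0.20147329568862915), (0.14632290601730347, 0.14836947619915009), 4.818140983581543)
```

```bash
cat > st.py <<'E'
import sys; from h import *
s=bot.observe(); T=Rm(s['tool_rot']); p=s['position']
print('t',s['clock'],'p',p.round(4),'rpy',s['tool_rot'].round(4),'F',s['force'].round(2),'w',round(s['grip_width'],4),'q',s['qpos'].round(2))
if len(sys.argv)>3:
    g=np.array([float(a) for a in sys.argv[1:4]]); print('tool delta mm',((T.T@(g-p))*1000).round(1))
E
python3 -m inch '[{"dx":30,"dy":-21},{"dx":30,"dy":-21},{"dx":30,"dy":-21},{"dx":30,"dy":-21},{"dx":30,"dy":-21},{"dx":30,"dy":-21},{"dx":30,"dy":-21},{"dx":30,"dy":-21},{"dx":30,"dy":-21},{"dx":30,"dy":-21}]' 40
python3 st.py 0.4645 -0.2432 0.231
```

```text
t 0.5 p [ 0.1544 -0.6056  0.2313] rpy [-3.1415  0.      0.2497] F [-0.03 -0.06 -0.48] w 0.0854 q [ 1.25  0.52 -0.04  1.6   0.02  1.02 -0.11]
tool delta mm [ 3.900e+02 -2.745e+02  3.000e-01]schema error: expected keys dx, dy, dz, rx, ry, rz, hand
```

```bash

python3 -m inch '[{"dx":30,"dy":-21,"dz":0,"rx":0,"ry":0,"rz":0,"hand":-1},{"dx":30,"dy":-21,"dz":0,"rx":0,"ry":0,"rz":0,"hand":-1},{"dx":30,"dy":-21,"dz":0,"rx":0,"ry":0,"rz":0,"hand":-1},{"dx":30,"dy":-21,"dz":0,"rx":0,"ry":0,"rz":0,"hand":-1},{"dx":30,"dy":-21,"dz":0,"rx":0,"ry":0,"rz":0,"hand":-1},{"dx":30,"dy":-21,"dz":0,"rx":0,"ry":0,"rz":0,"hand":-1},{"dx":30,"dy":-21,"dz":0,"rx":0,"ry":0,"rz":0,"hand":-1},{"dx":30,"dy":-21,"dz":0,"rx":0,"ry":0,"rz":0,"hand":-1},{"dx":30,"dy":-21,"dz":0,"rx":0,"ry":0,"rz":0,"hand":-1},{"dx":30,"dy":-21,"dz":0,"rx":0,"ry":0,"rz":0,"hand":-1}]' 40
python3 st.py 0.4645 -0.2432 0.120
```

```text
clock: 1.5
position: [0.3941, -0.3268, 0.2315]
tool_rot: [3.141, -0.0, 0.25]
force: [1.1, -0.4, 0.1]
grip_width: 0.0854
t 1.5 p [ 0.3941 -0.3268  0.2315] rpy [ 3.1413e+00 -2.0000e-04  2.4970e-01] F [ 1.11 -0.42  0.12] w 0.0854 q [ 0.69  0.34 -0.14  1.89  0.06  0.91 -0.81]
tool delta mm [ 88.8 -63.6 111.5]
```

```bash

python3 -m inch '[{"dx":30,"dy":-21,"dz":20,"rx":0,"ry":0,"rz":0,"hand":-1},{"dx":30,"dy":-21,"dz":30,"rx":0,"ry":0,"rz":0,"hand":-1},{"dx":29,"dy":-21.5,"dz":30,"rx":0,"ry":0,"rz":0,"hand":-1},{"dx":0,"dy":0,"dz":31,"rx":0,"ry":0,"rz":0,"hand":-1},{"dx":0,"dy":0,"dz":0,"rx":0,"ry":0,"rz":0,"hand":-1},{"dx":0,"dy":0,"dz":0,"rx":0,"ry":0,"rz":0,"hand":-1}]' 40
python3 st.py 0.4645 -0.2432 0.026
python3 - <<'E'
from h import *
im,d=bot.grab_frame('wrist'); cv2.imwrite('pics/w1.png',im[:,:,::-1])
E
```

```text
clock: 2.1
position: [0.4635, -0.245, 0.1208]
tool_rot: [-3.141, 0.001, 0.249]
force: [0.0, -0.8, -0.1]
grip_width: 0.0852
t 2.1 p [ 0.4635 -0.245   0.1208] rpy [-3.1414e+00  8.0000e-04  2.4910e-01] F [ 0.03 -0.77 -0.1 ] w 0.0852 q [ 0.49  0.52 -0.16  1.95  0.12  0.68 -1.06]
tool delta mm [ 1.5 -1.4 94.8]
```

View pics/w1.png

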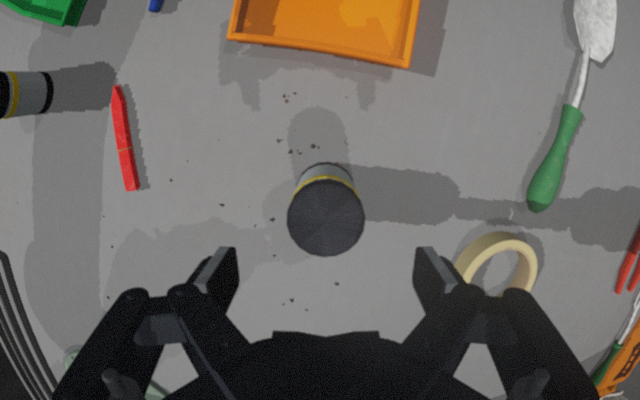

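The weight's cap at (326, 216) sits centred between the jaws, which are at columns 237 and 413. I'll descend and grip.

```bash

python3 -m inch '[{"dx":1.5,"dy":-1,"dz":20,"rx":0,"ry":0,"rz":0,"hand":-1},{"dx":0,"dy":0,"dz":25,"rx":0,"ry":0,"rz":0,"hand":-1},{"dx":0,"dy":0,"dz":25,"rx":0,"ry":0,"rz":0,"hand":-1},{"dx":0,"dy":0,"dz":25,"rx":0,"ry":0,"rz":0,"hand":-1},{"dx":0,"dy":0,"dz":0,"rx":0,"ry":0,"rz":0,"hand":-1},{"dx":0,"dy":0,"dz":0,"rx":0,"ry":0,"rz":0,"hand":-1}]' 40
python3 st.py 0.4645 -0.2432 0.026
```

```text
clock: 2.75
position: [0.4654, -0.244, 0.0268]
tool_rot: [3.141, -0.001, 0.249]
force: [-0.1, -0.8, 0.4]
grip_width: 0.0851
t 2.75 p [ 0.4654 -0.244   0.0268] rpy [ 3.1407e+00 -8.0000e-04  2.4870e-01] F [-0.15 -0.84  0.44] w 0.0851 q [ 0.46  0.68 -0.12  1.99  0.17  0.48 -1.11]
tool delta mm [-0.7 -1.   0.8]
```

```bash

python3 -m inch '[{"dx":0,"dy":0,"dz":0,"rx":0,"ry":0,"rz":0,"hand":0.6},{"dx":0,"dy":0,"dz":0,"rx":0,"ry":0,"rz":0,"hand":0.6},{"dx":0,"dy":0,"dz":0,"rx":0,"ry":0,"rz":0,"hand":0.6},{"dx":0,"dy":0,"dz":0,"rx":0,"ry":0,"rz":0,"hand":0.6},{"dx":0,"dy":0,"dz":0,"rx":0,"ry":0,"rz":0,"hand":0.6},{"dx":0,"dy":0,"dz":0,"rx":0,"ry":0,"rz":0,"hand":0.6},{"dx":0,"dy":0,"dz":0,"rx":0,"ry":0,"rz":0,"hand":0.6},{"dx":0,"dy":0,"dz":0,"rx":0,"ry":0,"rz":0,"hand":0.6}]' 40
python3 st.py 0.4645 -0.2432 0.026
```

```text
clock: 3.55
position: [0.4656, -0.2435, 0.0266]
tool_rot: [3.14, -0.001, 0.249]
force: [-2.5, 1.2, 17.0]
grip_width: 0.0487
t 3.55 p [ 0.4656 -0.2435  0.0266] rpy [ 3.1404e+00 -1.3000e-03  2.4940e-01] F [-2.5   1.23 17.02] w 0.0487 q [ 0.46  0.68 -0.12  1.99  0.17  0.47 -1.11]
tool delta mm [-1.  -0.5  0.6]
```

```bash

python3 -m inch '[{"dx":0,"dy":0,"dz":-5,"rx":0,"ry":0,"rz":0,"hand":0.6},{"dx":0,"dy":0,"dz":-15,"rx":0,"ry":0,"rz":0,"hand":0.6},{"dx":0,"dy":0,"dz":-20,"rx":0,"ry":0,"rz":0,"hand":0.6},{"dx":0,"dy":0,"dz":-20,"rx":0,"ry":0,"rz":0,"hand":0.6},{"dx":0,"dy":0,"dz":-10,"rx":0,"ry":0,"rz":0,"hand":0.6},{"dx":0,"dy":0,"dz":0,"rx":0,"ry":0,"rz":0,"hand":0.6},{"dx":0,"dy":0,"dz":0,"rx":0,"ry":0,"rz":0,"hand":0.6},{"dx":0,"dy":0,"dz":0,"rx":0,"ry":0,"rz":0,"hand":0.6},{"dx":0,"dy":0,"dz":0,"rx":0,"ry":0,"rz":0,"hand":0.6}]' 40
python3 st.py;python3 -m inch '[{"dx":0,"dy":0,"dz":0,"rx":0,"ry":0,"rz":0,"hand":0.6},{"dx":0,"dy":0,"dz":0,"rx":0,"ry":0,"rz":0,"hand":0.6}]' 40
python3 st.py 0.647 -0.202 0.098
python3 - <<'E'
from h import *
im,d=bot.grab_frame('scene'); cv2.imwrite('pics/s2.png',im[:,:,::-1]);print(bot.observe()['force'])
E
```

```text
clock: 4.45
position: [0.4647, -0.2429, 0.0946]
tool_rot: [-3.141, 0.001, 0.25]
force: [0.7, 0.8, -1.8]
grip_width: 0.0485
t 4.45 p [ 0.4647 -0.2429  0.0946] rpy [-3.1408e+00  9.0000e-04  2.4980e-01] F [ 0.66  0.84 -1.84] w 0.0485 q [ 0.48  0.56 -0.15  1.97  0.14  0.62 -1.08]
clock: 4.65
position: [0.4649, -0.243, 0.095]
tool_rot: [-3.141, 0.0, 0.25]
force: [-0.6, -0.7, -0.3]
grip_width: 0.0485
t 4.65 p [ 0.4649 -0.243   0.095 ] rpy [-3.1413e+00  4.0000e-04  2.4980e-01] F [-0.64 -0.74 -0.35] w 0.0485 q [ 0.48  0.56 -0.15  1.97  0.14  0.62 -1.08]
tool delta mm [186.6   5.3  -3.1]
[-0.26362049  0.69531538 -1.64222804]
```

View pics/s2.png

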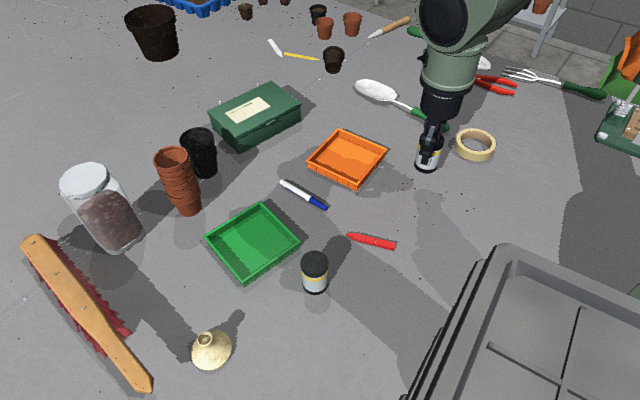

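Lifted, with Fz about -1.3 N averaged over noisy readings. That is the hollow one, so it goes to the orange crate.

```bash

python3 -m inch '[{"dx":10,"dy":0.5,"dz":0,"rx":0,"ry":0,"rz":0,"hand":0.6},{"dx":20,"dy":0.6,"dz":0,"rx":0,"ry":0,"rz":0,"hand":0.6},{"dx":25,"dy":0.7,"dz":0,"rx":0,"ry":0,"rz":0,"hand":0.6},{"dx":30,"dy":0.8,"dz":0,"rx":0,"ry":0,"rz":0,"hand":0.6},{"dx":30,"dy":0.8,"dz":0,"rx":0,"ry":0,"rz":0,"hand":0.6},{"dx":30,"dy":0.8,"dz":0,"rx":0,"ry":0,"rz":0,"hand":0.6},{"dx":25,"dy":0.6,"dz":0,"rx":0,"ry":0,"rz":0,"hand":0.6},{"dx":16.5,"dy":0.5,"dz":0,"rx":0,"ry":0,"rz":0,"hand":0.6},{"dx":0,"dy":0,"dz":0,"rx":0,"ry":0,"rz":0,"hand":0.6},{"dx":0,"dy":0,"dz":0,"rx":0,"ry":0,"rz":0,"hand":0.6}]' 40
python3 st.py 0.647 -0.202 0.0325
python3 - <<'E'
from h import *
print(np.mean([bot.observe()['force'][2] for _ in range(3)]))
E
```

```text
clock: 5.7
position: [0.647, -0.2018, 0.0949]
tool_rot: [-3.141, 0.001, 0.25]
force: [0.4, 0.1, -0.6]
grip_width: 0.0485
t 5.7 p [ 0.647  -0.2018  0.0949] rpy [-3.1413e+00  6.0000e-04  2.5020e-01] F [ 0.43  0.08 -0.64] w 0.0485 q [ 0.3   0.76 -0.14  1.55  0.12  0.85 -1.2 ]
tool delta mm [-0.   0.2 62.4]
-0.6378843153736224
```

```bash

python3 -m inch '[{"dx":0,"dy":0,"dz":15,"rx":0,"ry":0,"rz":0,"hand":0.6},{"dx":0,"dy":0,"dz":20,"rx":0,"ry":0,"rz":0,"hand":0.6},{"dx":0,"dy":0,"dz":15,"rx":0,"ry":0,"rz":0,"hand":0.6},{"dx":0,"dy":0,"dz":8,"rx":0,"ry":0,"rz":0,"hand":0.6},{"dx":0,"dy":0,"dz":4.5,"rx":0,"ry":0,"rz":0,"hand":0.6},{"dx":0,"dy":0,"dz":0,"rx":0,"ry":0,"rz":0,"hand":0.6},{"dx":0,"dy":0,"dz":0,"rx":0,"ry":0,"rz":0,"hand":0.6}]' 40
python3 st.py 0.647 -0.202 0.0315
```

```text
clock: 6.4
position: [0.6474, -0.2023, 0.0334]
tool_rot: [3.141, -0.001, 0.25]
force: [-0.7, 0.1, -0.9]
grip_width: 0.0488
t 6.4 p [ 0.6474 -0.2023  0.0334] rpy [ 3.1412e+00 -7.0000e-04  2.4970e-01] F [-0.66  0.15 -0.87] w 0.0488 q [ 0.29  0.84 -0.13  1.57  0.14  0.74 -1.21]
tool delta mm [-0.3 -0.3  1.9]
```

```bash

python3 -m inch '[{"dx":0,"dy":0,"dz":1,"rx":0,"ry":0,"rz":0,"hand":0.6},{"dx":0,"dy":0,"dz":1,"rx":0,"ry":0,"rz":0,"hand":0.6},{"dx":0,"dy":0,"dz":0,"rx":0,"ry":0,"rz":0,"hand":0.6},{"dx":0,"dy":0,"dz":0,"rx":0,"ry":0,"rz":0,"hand":0.6}]' 40
python3 st.py 0.647 -0.202 0.0315
```

```text
clock: 6.8
position: [0.6471, -0.2021, 0.0309]
tool_rot: [3.142, -0.0, 0.25]
force: [-0.0, 0.1, -2.1]
grip_width: 0.0484
t 6.8 p [ 0.6471 -0.2021  0.0309] rpy [ 3.1416e+00 -1.0000e-04  2.4970e-01] F [-0.05  0.14 -2.1 ] w 0.0484 q [ 0.29  0.84 -0.13  1.57  0.14  0.74 -1.22]
tool delta mm [-0.1 -0.2 -0.6]
```

```bash

python3 -m inch '[{"dx":0,"dy":0,"dz":1,"rx":0,"ry":0,"rz":0,"hand":0.6},{"dx":0,"dy":0,"dz":0,"rx":0,"ry":0,"rz":0,"hand":0.6},{"dx":0,"dy":0,"dz":0,"rx":0,"ry":0,"rz":0,"hand":0.6}]' 40
python3 st.py 0.647 -0.202 0.0315
```

```text
clock: 7.1
position: [0.6471, -0.2022, 0.0307]
tool_rot: [3.141, -0.0, 0.25]
force: [-4.2, 1.3, 12.9]
grip_width: 0.0484
t 7.1 p [ 0.6471 -0.2022  0.0307] rpy [ 3.1414e+00 -2.0000e-04  2.4960e-01] F [-4.21  1.35 12.94] w 0.0484 q [ 0.29  0.84 -0.13  1.57  0.14  0.74 -1.22]
tool delta mm [-0.1 -0.2 -0.8]
```

Contact with the crate floor. Opening now.

```bash

python3 -m inch '[{"dx":0,"dy":0,"dz":0,"rx":0,"ry":0,"rz":0,"hand":0.1},{"dx":0,"dy":0,"dz":0,"rx":0,"ry":0,"rz":0,"hand":-0.3},{"dx":0,"dy":0,"dz":0,"rx":0,"ry":0,"rz":0,"hand":-0.7},{"dx":0,"dy":0,"dz":0,"rx":0,"ry":0,"rz":0,"hand":-1},{"dx":0,"dy":0,"dz":0,"rx":0,"ry":0,"rz":0,"hand":-1},{"dx":0,"dy":0,"dz":0,"rx":0,"ry":0,"rz":0,"hand":-1}]' 40
python3 st.py; python3 -m inch '[{"dx":0,"dy":0,"dz":-10,"rx":0,"ry":0,"rz":0,"hand":-1},{"dx":0,"dy":0,"dz":-25,"rx":0,"ry":0,"rz":0,"hand":-1},{"dx":0,"dy":0,"dz":-30,"rx":0,"ry":0,"rz":0,"hand":-1},{"dx":0,"dy":0,"dz":-30,"rx":0,"ry":0,"rz":0,"hand":-1},{"dx":0,"dy":0,"dz":-10,"rx":0,"ry":0,"rz":0,"hand":-1},{"dx":0,"dy":0,"dz":0,"rx":0,"ry":0,"rz":0,"hand":-1}]' 40
python3 st.py 0.499 0.1075 0.135
python3 - <<'E'
from h import *
im,d=bot.grab_frame('scene'); cv2.imwrite('pics/s3.png',im[:,:,::-1])
E
```

```text
clock: 7.7
position: [0.647, -0.2021, 0.0297]
tool_rot: [-3.142, 0.0, 0.25]
force: [0.6, 0.2, -0.8]
grip_width: 0.0853
t 7.7 p [ 0.647  -0.2021  0.0297] rpy [-3.1415  0.      0.2498] F [ 0.63  0.25 -0.81] w 0.0853 q [ 0.29  0.84 -0.13  1.57  0.14  0.74 -1.22]
clock: 8.3
position: [0.6479, -0.2024, 0.1369]
tool_rot: [3.14, -0.003, 0.25]
force: [0.1, -0.5, -0.1]
grip_width: 0.0854
t 8.3 p [ 0.6479 -0.2024  0.1369] rpy [ 3.1401e+00 -2.7000e-03  2.4970e-01] F [ 0.11 -0.55 -0.13] w 0.0854 q [ 0.3   0.71 -0.14  1.52  0.12  0.92 -1.2 ]
tool delta mm [ -67.7 -337.     1.3]
```

View pics/s3.png

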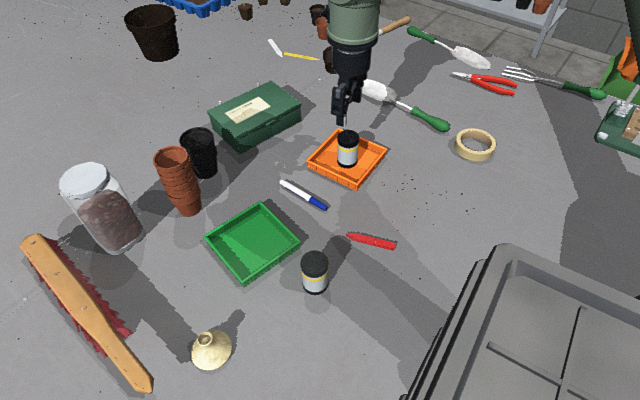

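The weight stands upright in the orange crate at (347, 149). Now the other weight.

```bash

python3 -m inch '[{"dx":-4,"dy":-20,"dz":0,"rx":0,"ry":0,"rz":0,"hand":-1},{"dx":-7,"dy":-35,"dz":0,"rx":0,"ry":0,"rz":0,"hand":-1},{"dx":-7,"dy":-35,"dz":0,"rx":0,"ry":0,"rz":0,"hand":-1},{"dx":-7,"dy":-35,"dz":0,"rx":0,"ry":0,"rz":0,"hand":-1},{"dx":-7,"dy":-35,"dz":0,"rx":0,"ry":0,"rz":0,"hand":-1},{"dx":-7,"dy":-35,"dz":0,"rx":0,"ry":0,"rz":0,"hand":-1},{"dx":-7,"dy":-35,"dz":0,"rx":0,"ry":0,"rz":0,"hand":-1},{"dx":-7,"dy":-35,"dz":0,"rx":0,"ry":0,"rz":0,"hand":-1},{"dx":-7,"dy":-35,"dz":0,"rx":0,"ry":0,"rz":0,"hand":-1},{"dx":-7,"dy":-35,"dz":0,"rx":0,"ry":0,"rz":0,"hand":-1}]' 40
python3 -m inch '[{"dx":0,"dy":0,"dz":0,"rx":0,"ry":0,"rz":0,"hand":-1},{"dx":0,"dy":0,"dz":0,"rx":0,"ry":0,"rz":0,"hand":-1}]' 40
python3 st.py 0.499 0.1075 0.026
python3 - <<'E'
from h import *
im,d=bot.grab_frame('wrist'); cv2.imwrite('pics/w4.png',im[:,:,::-1])
E
```

```text
clock: 9.35
position: [0.4978, 0.1069, 0.1337]
tool_rot: [-3.142, 0.002, 0.25]
force: [1.3, 0.3, -0.1]
grip_width: 0.0853
clock: 9.55
position: [0.4987, 0.1062, 0.134]
tool_rot: [3.141, 0.002, 0.251]
force: [-0.4, -0.3, 0.6]
grip_width: 0.0851
t 9.55 p [0.4987 0.1062 0.134 ] rpy [3.1415e+00 1.5000e-03 2.5140e-01] F [-0.39 -0.35  0.56] w 0.0851 q [-0.2   0.48 -0.17  1.98  0.12  0.69 -1.76]
tool delta mm [  0.8  -1.2 108. ]
```

View pics/w4.png

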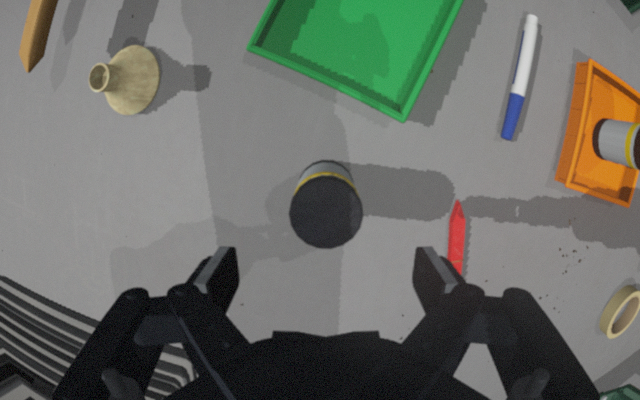

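The cap at (326, 212) is centred between the jaws and nothing is in the fingers' way. I'll descend and grip.

```bash

python3 -m inch '[{"dx":0.5,"dy":-1,"dz":20,"rx":0,"ry":0,"rz":0,"hand":-1},{"dx":0,"dy":0,"dz":28,"rx":0,"ry":0,"rz":0,"hand":-1},{"dx":0,"dy":0,"dz":30,"rx":0,"ry":0,"rz":0,"hand":-1},{"dx":0,"dy":0,"dz":20,"rx":0,"ry":0,"rz":0,"hand":-1},{"dx":0,"dy":0,"dz":10,"rx":0,"ry":0,"rz":0,"hand":-1},{"dx":0,"dy":0,"dz":0,"rx":0,"ry":0,"rz":0,"hand":-1},{"dx":0,"dy":0,"dz":0,"rx":0,"ry":0,"rz":0,"hand":-1}]' 40
python3 st.py 0.499 0.1075 0.026
```

```text
clock: 10.3
position: [0.4999, 0.1066, 0.0273]
tool_rot: [3.141, -0.0, 0.249]
force: [-0.2, -0.4, 0.6]
grip_width: 0.0855
t 10.3 p [0.4999 0.1066 0.0273] rpy [ 3.1415e+00 -3.0000e-04  2.4900e-01] F [-0.23 -0.35  0.62] w 0.0855 q [-0.23  0.67 -0.12  2.03  0.18  0.45 -1.81]
tool delta mm [-0.7 -1.1  1.3]
```

```bash

python3 -m inch '[{"dx":0,"dy":0,"dz":0,"rx":0,"ry":0,"rz":0,"hand":0.6},{"dx":0,"dy":0,"dz":0,"rx":0,"ry":0,"rz":0,"hand":0.6},{"dx":0,"dy":0,"dz":0,"rx":0,"ry":0,"rz":0,"hand":0.6},{"dx":0,"dy":0,"dz":0,"rx":0,"ry":0,"rz":0,"hand":0.6},{"dx":0,"dy":0,"dz":0,"rx":0,"ry":0,"rz":0,"hand":0.6},{"dx":0,"dy":0,"dz":0,"rx":0,"ry":0,"rz":0,"hand":0.6},{"dx":0,"dy":0,"dz":0,"rx":0,"ry":0,"rz":0,"hand":0.6},{"dx":0,"dy":0,"dz":0,"rx":0,"ry":0,"rz":0,"hand":0.6}]' 60
python3 st.py 0.499 0.1075 0.026
```

```text
clock: 11.1
position: [0.5001, 0.1069, 0.0278]
tool_rot: [3.141, -0.001, 0.249]
force: [-2.9, -2.3, 14.8]
grip_width: 0.0492
t 11.1 p [0.5001 0.1069 0.0278] rpy [ 3.1414e+00 -1.3000e-03  2.4950e-01] F [-2.9  -2.28 14.75] w 0.0492 q [-0.23  0.67 -0.12  2.03  0.18  0.45 -1.81]
tool delta mm [-0.9 -0.8  1.8]
```

```bash

python3 -m inch '[{"dx":0,"dy":0,"dz":-5,"rx":0,"ry":0,"rz":0,"hand":0.6},{"dx":0,"dy":0,"dz":-15,"rx":0,"ry":0,"rz":0,"hand":0.6},{"dx":0,"dy":0,"dz":-20,"rx":0,"ry":0,"rz":0,"hand":0.6},{"dx":0,"dy":0,"dz":-20,"rx":0,"ry":0,"rz":0,"hand":0.6},{"dx":0,"dy":0,"dz":-10,"rx":0,"ry":0,"rz":0,"hand":0.6},{"dx":0,"dy":0,"dz":0,"rx":0,"ry":0,"rz":0,"hand":0.6},{"dx":0,"dy":0,"dz":0,"rx":0,"ry":0,"rz":0,"hand":0.6},{"dx":0,"dy":0,"dz":0,"rx":0,"ry":0,"rz":0,"hand":0.6},{"dx":0,"dy":0,"dz":0,"rx":0,"ry":0,"rz":0,"hand":0.6}]' 60
python3 st.py
python3 -m inch '[{"dx":0,"dy":0,"dz":0,"rx":0,"ry":0,"rz":0,"hand":0.6},{"dx":0,"dy":0,"dz":0,"rx":0,"ry":0,"rz":0,"hand":0.6}]' 60
python3 st.py 0.658 0.117 0.098
```

```text
clock: 12.0
position: [0.4991, 0.1069, 0.096]
tool_rot: [3.142, 0.001, 0.25]
force: [-0.2, 0.4, -5.7]
grip_width: 0.0498
t 12.0 p [0.4991 0.1069 0.096 ] rpy [3.1416e+00 1.3000e-03 2.4990e-01] F [-0.18  0.42 -5.66] w 0.0498 q [-0.21  0.54 -0.16  2.    0.14  0.6  -1.78]
clock: 12.2
position: [0.4994, 0.107, 0.0965]
tool_rot: [-3.142, 0.0, 0.25]
force: [1.1, -0.0, -6.2]
grip_width: 0.0493
t 12.2 p [0.4994 0.107  0.0965] rpy [-3.1416e+00  5.0000e-04  2.4980e-01] F [ 1.06 -0.02 -6.19] w 0.0493 q [-0.21  0.54 -0.16  2.    0.14  0.61 -1.78]
tool delta mm [156.1  29.5  -1.6]
```

This one reads about -6 N, so it is the solid weight and goes to the green crate.

```bash

python3 -m inch '[{"dx":8,"dy":1.5,"dz":0,"rx":0,"ry":0,"rz":0,"hand":0.6},{"dx":16,"dy":3,"dz":0,"rx":0,"ry":0,"rz":0,"hand":0.6},{"dx":24,"dy":4.5,"dz":0,"rx":0,"ry":0,"rz":0,"hand":0.6},{"dx":27,"dy":5,"dz":0,"rx":0,"ry":0,"rz":0,"hand":0.6},{"dx":27,"dy":5,"dz":0,"rx":0,"ry":0,"rz":0,"hand":0.6},{"dx":26,"dy":5,"dz":0,"rx":0,"ry":0,"rz":0,"hand":0.6},{"dx":18,"dy":3.5,"dz":0,"rx":0,"ry":0,"rz":0,"hand":0.6},{"dx":10,"dy":2,"dz":0,"rx":0,"ry":0,"rz":0,"hand":0.6},{"dx":0,"dy":0,"dz":0,"rx":0,"ry":0,"rz":0,"hand":0.6},{"dx":0,"dy":0,"dz":0,"rx":0,"ry":0,"rz":0,"hand":0.6}]' 60
python3 st.py 0.658 0.117 0.0345
```

```text
clock: 13.2
position: [0.6577, 0.1169, 0.0964]
tool_rot: [-3.141, 0.001, 0.25]
force: [0.4, -0.1, -5.9]
grip_width: 0.0495
t 13.2 p [0.6577 0.1169 0.0964] rpy [-3.1415e+00  8.0000e-04  2.4980e-01] F [ 0.43 -0.05 -5.87] w 0.0495 q [-0.17  0.74 -0.15  1.57  0.14  0.84 -1.69]
tool delta mm [ 0.4  0.  61.9]
```

```bash

python3 -m inch '[{"dx":0,"dy":0,"dz":12,"rx":0,"ry":0,"rz":0,"hand":0.6},{"dx":0,"dy":0,"dz":20,"rx":0,"ry":0,"rz":0,"hand":0.6},{"dx":0,"dy":0,"dz":15,"rx":0,"ry":0,"rz":0,"hand":0.6},{"dx":0,"dy":0,"dz":9,"rx":0,"ry":0,"rz":0,"hand":0.6},{"dx":0,"dy":0,"dz":5,"rx":0,"ry":0,"rz":0,"hand":0.6},{"dx":0,"dy":0,"dz":0,"rx":0,"ry":0,"rz":0,"hand":0.6},{"dx":0,"dy":0,"dz":0,"rx":0,"ry":0,"rz":0,"hand":0.6}]' 60
python3 st.py 0.658 0.117 0.032
```

```text
clock: 13.9
position: [0.6583, 0.1171, 0.0363]
tool_rot: [-3.142, -0.001, 0.25]
force: [0.9, 0.8, -5.7]
grip_width: 0.0497
t 13.9 p [0.6583 0.1171 0.0363] rpy [-3.1416e+00 -7.0000e-04  2.4980e-01] F [ 0.92  0.75 -5.69] w 0.0497 q [-0.18  0.82 -0.14  1.59  0.15  0.73 -1.71]
tool delta mm [-0.3 -0.   4.3]
```

```bash

python3 -m inch '[{"dx":0,"dy":0,"dz":1.5,"rx":0,"ry":0,"rz":0,"hand":0.6},{"dx":0,"dy":0,"dz":1.5,"rx":0,"ry":0,"rz":0,"hand":0.6},{"dx":0,"dy":0,"dz":0,"rx":0,"ry":0,"rz":0,"hand":0.6},{"dx":0,"dy":0,"dz":0,"rx":0,"ry":0,"rz":0,"hand":0.6}]' 60
python3 st.py
```

```text
clock: 14.3
position: [0.6581, 0.117, 0.0329]
tool_rot: [3.142, -0.0, 0.25]
force: [0.4, 0.2, -5.8]
grip_width: 0.0496
t 14.3 p [0.6581 0.117  0.0329] rpy [ 3.1416e+00 -1.0000e-04  2.4970e-01] F [ 0.36  0.22 -5.78] w 0.0496 q [-0.18  0.83 -0.14  1.59  0.15  0.73 -1.71]
```

```bash

python3 -m inch '[{"dx":0,"dy":0,"dz":1,"rx":0,"ry":0,"rz":0,"hand":0.6},{"dx":0,"dy":0,"dz":0,"rx":0,"ry":0,"rz":0,"hand":0.6},{"dx":0,"dy":0,"dz":0,"rx":0,"ry":0,"rz":0,"hand":0.6}]' 60
python3 st.py
```

```text
clock: 14.6
position: [0.6582, 0.117, 0.032]
tool_rot: [-3.142, -0.0, 0.25]
force: [-1.0, -0.5, -2.1]
grip_width: 0.0495
t 14.6 p [0.6582 0.117  0.032 ] rpy [-3.1416e+00 -4.0000e-04  2.4970e-01] F [-0.99 -0.51 -2.08] w 0.0495 q [-0.18  0.83 -0.14  1.59  0.15  0.73 -1.71]
```

Contact: the load is coming off. I'll lower 0.5 mm more, open and retreat.

```bash

python3 -m inch '[{"dx":0,"dy":0,"dz":0.5,"rx":0,"ry":0,"rz":0,"hand":0.6},{"dx":0,"dy":0,"dz":0,"rx":0,"ry":0,"rz":0,"hand":0.6},{"dx":0,"dy":0,"dz":0,"rx":0,"ry":0,"rz":0,"hand":0.1},{"dx":0,"dy":0,"dz":0,"rx":0,"ry":0,"rz":0,"hand":-0.3},{"dx":0,"dy":0,"dz":0,"rx":0,"ry":0,"rz":0,"hand":-0.7},{"dx":0,"dy":0,"dz":0,"rx":0,"ry":0,"rz":0,"hand":-1},{"dx":0,"dy":0,"dz":0,"rx":0,"ry":0,"rz":0,"hand":-1},{"dx":0,"dy":0,"dz":0,"rx":0,"ry":0,"rz":0,"hand":-1}]' 60
python3 -m inch '[{"dx":0,"dy":0,"dz":-10,"rx":0,"ry":0,"rz":0,"hand":-1},{"dx":0,"dy":0,"dz":-25,"rx":0,"ry":0,"rz":0,"hand":-1},{"dx":0,"dy":0,"dz":-30,"rx":0,"ry":0,"rz":0,"hand":-1},{"dx":0,"dy":0,"dz":-30,"rx":0,"ry":0,"rz":0,"hand":-1},{"dx":0,"dy":0,"dz":-30,"rx":0,"ry":0,"rz":0,"hand":-1},{"dx":0,"dy":0,"dz":-20,"rx":0,"ry":0,"rz":0,"hand":-1},{"dx":0,"dy":0,"dz":0,"rx":0,"ry":0,"rz":0,"hand":-1},{"dx":0,"dy":0,"dz":0,"rx":0,"ry":0,"rz":0,"hand":-1}]' 60
python3 st.py
python3 - <<'E'
from h import *
im,d=bot.grab_frame('scene'); cv2.imwrite('pics/s5.png',im[:,:,::-1])
E
```

```text
clock: 15.4
position: [0.658, 0.117, 0.0313]
tool_rot: [-3.142, -0.0, 0.25]
force: [-0.7, -0.3, 1.0]
grip_width: 0.0854
clock: 16.2
position: [0.6581, 0.117, 0.177]
tool_rot: [3.142, -0.001, 0.25]
force: [-0.7, -0.1, 0.1]
grip_width: 0.0853
t 16.2 p [0.6581 0.117  0.177 ] rpy [ 3.1416e+00 -9.0000e-04  2.4980e-01] F [-0.66 -0.08  0.06] w 0.0853 q [-0.16  0.65 -0.16  1.52  0.12  0.98 -1.68]
```

View pics/s5.png

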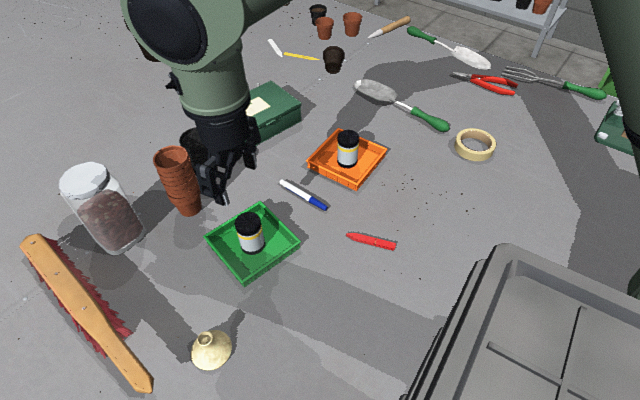

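Both weights stand upright: one in the green crate at (250, 233), one in the orange crate at (347, 149). The gripper is clear of both.

```bash
python3 -c "
from workcell import bot
print(bot.job_done())"
```

```text
the job is handed in; nothing more can be done
None
```

The solid weight is standing upright in the green crate and the hollow one upright in the orange crate. I have let go of both and handed the job in at about 16 s, well under the 48 s limit.

- **Which is which:** The right-hand weight read between -0.4 and -2.1 N when lifted, averaging about -1.2 N with roughly 1 N of noise, so it is the hollow one. The left-hand weight read a steady -5.7 to -6.2 N, so it is the solid one.
- **Placing:** I lowered each weight until the force showed it touching the crate floor, then opened the gripper and backed straight up.
- **Last checks:** The final scene picture showed both weights upright in their crates. The gripper was open with its fingertips 177 mm above the bench, and the wrist force was near zero. No check failed.
- **Network misreads:** Early on, the trained network missed the left weight in both pictures, and once reported an orange crate where that weight stood, at a low score. I located both weights and crates from the pictures and depth instead.

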